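# Stand up the tipped pail and hang it on the hook

### The arm

A 6-joint arm with a two-finger parallel gripper is mounted at the origin on the work surface. World frame = base frame: x ahead of the robot, y to its left, z up, the work surface at z = 0. Lengths are in m, angles in rad, forces in N, time in s.
With the tool pointing down it reaches from about 0.325 to 0.85 m from the base axis. Payload 4.4 kg.
Tool frame: the origin (TCP) lies midway between the tips of the shut fingers; the grasp point (between the pads) lies 19 mm behind it (r.grip_depth is the z of the grasp point in the tool frame, in m); z points along the fingers, y is the line along which they close (so a half turn about z gives the same grasp; the last joint's range is limited). The gripper opens to 94 mm and grips with 3 to 60 N. Pads are 16 mm wide; open, the fingers measure 119 mm over their backs; the gripper's body (75 mm by 177 mm) begins 78 mm behind the grasp point.
Start: joints at [0.965, 0.207, 1.542, -0, 1.393, -0.15], TCP at [0.253, 0.516, 0.205] pointing down, gripper open.
Joint ranges: [-2.73, 2.73], [-0.86, 2.22], [0.23, 2.46], [-1.11, 4.25], [0.08, 2.63], [-2.82, 2.82]. Speed limits (rad/s): [2.79, 2.79, 3.14, 3.14, 3.14, 3.14].

### API

Orientations are given as a unit quaternion [x, y, z, w].
In Python, from bench import r gives the robot as it stands.
- The arm moves only by the tool carry_out, never from a script. Its argument "targets" is a list of rows, each a list of 7 numbers: the turn, a rotation vector about the tool's x, y, z each as a share of 1.5 rad, from -1 to 1, then the shift along the tool's x, y, z each as a share of 100 mm, from -1 to 1, then the opening, from -1 (shut) to 1 (fully open). In form: [[rx, ry, rz, tx, ty, tz, jaw], ...]. A call has 1 to 12 rows; each row is the pose to reach, as a shift and turn from the pose commanded when the call began, along the tool's axes at that moment; what a row does not reach only later rows make up. A row lasts 1/12 s, in which the tool goes at most 41.7 mm and 7.16 degrees, less where a joint would pass 70% of its speed; a pose out of reach is approached as far as the arm can. A call with a number of a shift or a turn outside -1 to 1 is refused whole. A call with a gripper value outside its range is refused whole. The fingers move at their own pace and stop on an object; "grip_force" is the grip in N (left out, the last holds). Time passes only in rows, so rows that repeat a pose let the fingers close. It gives the time, the measured TCP pose, the force, the opening and the grip force at its end, in the units of the state.
- r.observe(): the state, without advancing time (a new reading comes with each control period).
- r.grab_frame(name): name is "scene" or "top" or "wrist"; returns a dict with "frame" (400x640x3 uint8, red, green, blue), "intrinsics" (3x3 intrinsics, pixels), "T" (4x4, takes a point from camera to world coordinates). Camera axes: x right, y down, z forward; pixel columns grow to the right and rows downward; lengths in m; the calibration is good to about 2 mm. A picture is of the moment at which its call begins. There is no depth.
- r.close_job(): hands the job in; it is judged then, once.
The state is a dict: "clock": time; "q": joint angles; "dq": joint speeds; "tau": joint torques, N m; "position": TCP position; "tcp_rot": TCP orientation; "contact_force": force on the tool from outside, world axes, zero at the start; "wrist_torque": the same for the moment, N m; "opening": opening from 0.0 (shut) to 1.0 (fully open); "finger_force": force on a finger pad.
Only numpy, scipy, OpenCV 4.12 (cv2) and the standard library are available. Lean on these libraries where they do the work, as an engineer would, in place of code of your own. Each camera call takes 0.05 s, during which the arm holds its last target. There are 200 camera calls.

### The job

The little square metal pail on the glazing table has been knocked over. Stand it upright in the middle of the round wooden bat and let go of it; then pick it up again and hang it by its handle in the hook of the stand, mouth up, hanging still. Leave everything else on the table where it is.

Things in the scene. Friction and masses are not known exactly. Their poses are not given: they have to be found in the camera images.
- pail: small square open pail of grey galvanised metal, 58 x 58 outside, 68 high to its rim, walls 2.5, about 0.18 to 0.36 kg, with a fixed stiff arch handle (139 high in all). Origin: centre of the underside; z towards mouth and handle, y along the handle's top bar. Starts lying flat on its side, +x face up (origin 29 above the table), mouth roughly towards +y, 50 to 97 degrees left of straight ahead
- pail_handle (a point): middle of the underside of the handle's top bar, on the pail's axis, 135 above its underside. The handle is a stiff rectangular arch of dark strap in the pail's y-z plane (x = 0): legs 10 wide (x), 4 thick, flush with the faces at y = +-29; straight bar 10 wide (x), 4 thick, its top at 139. Window under the bar: 50 wide (y), 67 high (z 68 to 135)
- bat: fixed round plywood bat (disc) lying flat on the table, 180 diameter, 12 thick. Origin: centre of its underside, on the table
- stand: fixed hook stand: wooden post 16 x 16, 250 tall, on a base plate 100 (x) x 120 (y) x 12, 32 of it in front of the post's axis. Origin: on the table, on the post's axis. One hook points along its -x, roughly to the robot: 9 mm round bar, centre line at height 234 at the post, falling to 220 at 72 in front, level to 88, then turned up to 246 at 112 in front
- hook_seat (a point): top of the hook's bar at its lowest, level part, 80 in front of the post's axis, 224.5 high; here the handle's bar comes to rest. Its axes are the stand's: x from the hook's tip towards the post, z up
- hook_tip (a point): topmost point of the hook's upturned end, 112 in front of the post's axis, 250.5 high; 26 above the seat
- animal_a: small clay animal on four legs, 50 long, 28 wide, 58 tall, between the pail's and the bat's places; a bystander, loose, origin at the centre of its underside
- animal_b: clay animal on four legs, 70 long, 35 wide, 74 tall; a bystander, loose, origin at the centre of its underside
- vase: square clay vase, 76 x 76 over its flutes, 130 tall; a bystander, loose, origin at the centre of its underside
- jar: closed cream jar, 72 diameter, 110 tall; a bystander, loose, origin at the centre of its underside
- bowl: clay bowl, 100 diameter, 50 tall; a bystander, loose, origin at the centre of its underside
- mug: clay mug, 76 diameter, 85 tall, handle at its +y; a bystander, loose, origin at the centre of its underside
- brush: brush lying along its x, 160 long, about 20 high; a bystander, loose, origin under its middle
There are look-alikes about, which are no part of the job. Leave any yellow look-alike of the pail alone.

How it is judged:
By the outcome, as a careful person would: the job done as asked, in the order asked, and still so for the second after the job is handed in, with the robot touching nothing.
It also fails if it takes over 64 s, if anything falls off the work surface, if the arm or the gripper's body presses on something with over 40 N, if the wrist force passes 120 N, or if a joint passes its speed limit or range.

## Working session

There is one attempt and no reset: what is moved stays moved. The work goes in short steps, Python scripts to look and compute and a tool call to move; the robot and the scene stay as the last step left them, time stands still between calls to the robot, and variables do not carry over. Pictures are saved under pics/ and viewed, at most 10 in all, crops included, and the job is handed in when it is done.

Besides the shell and the picture viewer there is one more tool, called after "Call:" by a JSON object that holds its "name" and its "arguments". carry_out: Moves the arm, as the interface text tells. Shift numbers are shares of 100 mm and turn numbers shares of 1.5 rad, none past 1 either way. Its arguments: {"type":"object","properties":{"targets":{"type":"array","items":{"type":"array","items":{"type":"number","minimum":-1,"maximum":1}}},"grip_force":{"type":"number"}},"required":["targets"]}

```bash
ls; mkdir -p pics; python3 - <<'E'
from bench import r
import cv2,numpy as np,pickle
o=r.observe();print({k:np.round(v,3).tolist() for k,v in o.items()}, r.grip_depth)
d={}
for n in("scene","top","wrist"):
    f=r.grab_frame(n);d[n]=f
    print(n,np.round(f["intrinsics"],1).tolist(),np.round(f["T"],3).tolist())
    cv2.imwrite(f"pics/{n}0.png",f["frame"][:,:,::-1])
pickle.dump(d,open("f0.pkl","wb"))
E
```

```text
pics
{'clock': 0.0, 'q': [0.965, 0.207, 1.543, -0.0, 1.393, -0.15], 'dq': [0.002, 0.0, -0.0, -0.0, -0.001, -0.001], 'tau': [0.0, -37.088, -28.142, 0.07, 0.036, -0.0], 'position': [0.253, 0.516, 0.204], 'tcp_rot': [0.226, 0.974, -0.001, -0.0], 'contact_force': [0.058, 0.269, 0.436], 'wrist_torque': [-0.029, -0.008, 0.011], 'finger_force': 0.0, 'opening': 1.0} -0.0188
scene [[433.9, 0.0, 316.5], [0.0, 433.9, 197.1], [0.0, 0.0, 1.0]] [[-0.893, 0.245, -0.378, 1.018], [0.45, 0.521, -0.726, 0.92], [0.019, -0.818, -0.575, 0.908], [0.0, 0.0, 0.0, 1.0]]
top [[412.5, 0.0, 325.8], [0.0, 412.5, 204.0], [0.0, 0.0, 1.0]] [[-0.028, -0.992, 0.126, 0.4], [-1.0, 0.028, 0.001, -0.004], [-0.004, -0.126, -0.992, 1.423], [0.0, 0.0, 0.0, 1.0]]
wrist [[275.9, 0.0, 320.6], [0.0, 275.9, 201.0], [0.0, 0.0, 1.0]] [[0.441, 0.873, 0.207, 0.193], [0.898, -0.428, -0.105, 0.546], [-0.003, 0.232, -0.973, 0.383], [0.0, 0.0, 0.0, 1.0]]
```

View pics/scene0.png

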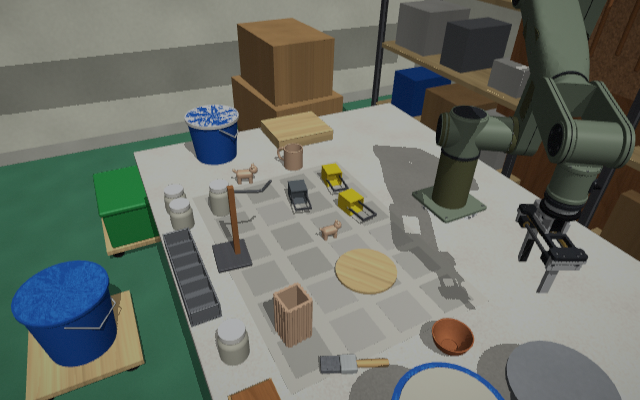

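View pics/top0.png

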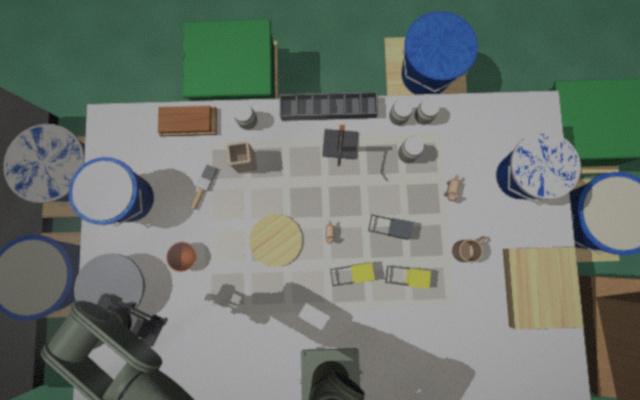

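Grey pail candidate: top (395,228), scene (298,195). The two yellow look-alikes are at top (353,273) and (410,277). The grey one fits (galvanised grey, mouth to image left = +y), so I'll confirm it in an enlarged crop together with the stand.

```bash
python3 - <<'E'
import cv2,numpy as np
t=cv2.imread("pics/top0.png");s=cv2.imread("pics/scene0.png")
R=lambda im,x,y,w,h:cv2.resize(im[y:y+h,x:x+w],(400,int(400*h/w)),interpolation=cv2.INTER_CUBIC)
a=np.vstack([R(t,320,110,100,75),R(t,350,200,80,60)])
b=np.vstack([R(s,200,165,100,110)[:300],R(s,270,165,80,60)])
h=min(len(a),len(b));cv2.imwrite("pics/crop1.png",np.hstack([a[:h],b[:h]]))
E
```

```text
(no output)
```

View pics/crop1.png

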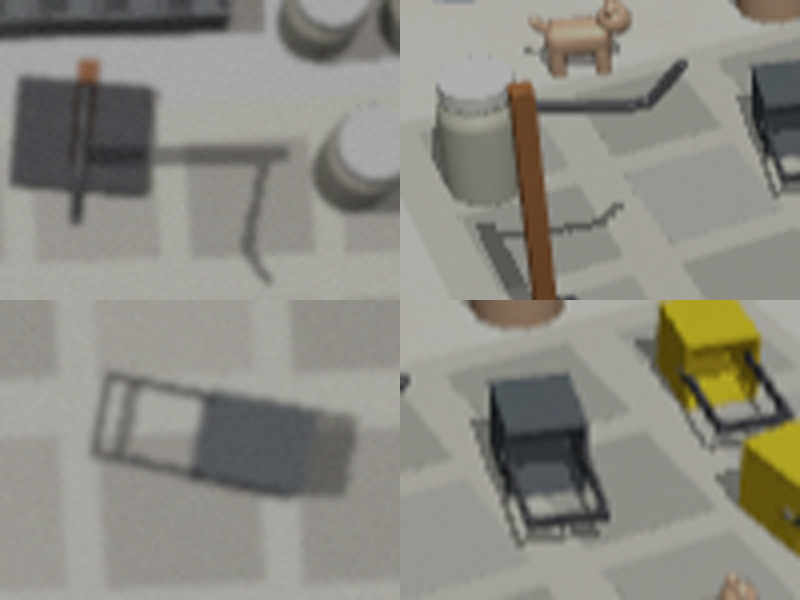

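The crop confirms the grey pail lying on its side with its mouth to +y. The two yellow ones are separate. The hook points at the robot, with its tip at top (339,165.5) / scene (271,180.5). Next I triangulate.

```bash
cat >h.py <<'E'
import numpy as np,cv2,pickle
from scipy.spatial.transform import Rotation as Ro
def ray(f,p):
    d=f["T"][:3,:3]@np.linalg.inv(f["intrinsics"])@[p[0],p[1],1.];return f["T"][:3,3],d/np.linalg.norm(d)
def plane(f,p,z):
    o,d=ray(f,p);return o+d*(z-o[2])/d[2]
def tri(*fp):
    A=np.zeros((3,3));b=np.zeros(3);R=[ray(*x) for x in fp]
    for o,d in R:M=np.eye(3)-np.outer(d,d);A+=M;b+=M@o
    X=np.linalg.solve(A,b);return X,1e3*max(np.linalg.norm((np.eye(3)-np.outer(d,d))@(X-o)) for o,d in R)
def rel(o,p,R):
    "row numbers to go from state o to TCP p, rotation R"
    R0=Ro.from_quat(o["tcp_rot"]);t=R0.inv().apply(np.array(p)-o["position"])/.1
    return np.round((R0.inv()*R).as_rotvec()/1.5,3),np.round(t,3)
E
python3 - <<'E'
from h import *
d=pickle.load(open("f0.pkl","rb"));t,s=d["top"],d["scene"]
def P(n,a,b):
    X,e=tri((t,a),(s,b));print(n,np.round(X*1e3,1),round(e,1));return X
P("hook tip",(339,165),(271,180.8));P("post top",(342.2,127.5),(230.5,186.5))
# pail top-face corners: top cam crop vs scene
P("rim+x",(391.2,218.6),(290,192));P("bot+x",(412.4,221.6),(288,181));P("bot-x",(409.4,239.4),(304,180.2));P("rim-x",(388.4,234.4),(307,191))
c=[plane(t,p,.058) for p in((391.2,218.6),(388.4,234.4),(412.4,221.6),(409.4,239.4))]
print("pail on z58",np.round(np.array(c)*1e3).tolist())
h=[plane(t,p,.029) for p in((371.6,214.8),(369,231))];print("handle ends z29",np.round(np.array(h)*1e3).tolist())
# bat ellipse both views
for f,z,box in((t,.012,(240,205,310,275)),(s,.012,(325,240,405,300))):
    im=cv2.cvtColor(f["frame"],cv2.COLOR_RGB2HSV);x0,y0,x1,y1=box
    m=cv2.inRange(im[y0:y1,x0:x1],(12,70,110),(30,255,255))
    m=cv2.morphologyEx(m,cv2.MORPH_CLOSE,np.ones((5,5)));k=max(cv2.findContours(m,0,1)[0],key=cv2.contourArea)
    p=k[:,0]+[x0,y0];w=np.array([plane(f,q,z)[:2] for q in p]);(cx,cy),rr=cv2.minEnclosingCircle(w.astype(np.float32)*1e3)
    print("bat",cx,cy,rr,"ell px",np.round(cv2.fitEllipse(p.astype(np.float32))[0],1))
E
```

```text
hook tip [661.7 -44.7 243.1] 1.1
post top [773.6 -58.  247.4] 0.3
rim+x [ 522.1 -222.    53.1] 4.6
bot+x [ 505.5 -288.9   55.7] 0.3
bot-x [ 447.3 -277.    50.1] 0.2
rim-x [ 466.8 -208.8   50.1] 1.0
pail on z58 [[518.0, -219.0, 58.0], [466.0, -207.0, 58.0], [506.0, -289.0, 58.0], [447.0, -276.0, 58.0]]
handle ends z29 [[535.0, -158.0, 29.0], [480.0, -147.0, 29.0]]
bat 459.74176025390625 171.41091918945312 86.63400268554688 ell px [271.5 234.6]
bat 464.666015625 178.80230712890625 91.56097412109375 ell px [365.9 271. ]
```

The measured values are plausible: hook tip z 243 mm (250 given), pail top face 50–56 mm (58 given), bat radius 87–92 mm. I'll move towards the pail and look at the bat on the way.

Call:
{"name": "carry_out", "arguments": {"targets": [[0,0,0,-0.46,-0.5,0,1],[0,0,0,-0.92,-1,0,1],[0,0,0,-0.92,-1,0,1],[0,0,0,-0.92,-1,0,1]]}}

```text
clock: 0.48
position: [0.2919, 0.3816, 0.2045]
tcp_rot: [0.227, 0.974, -0.002, -0.0]
contact_force: [0.4, -0.0, 0.0]
opening: 0.999
finger_force: 0.0
```

Call:
{"name": "carry_out", "arguments": {"targets": [[0,0,0,-0.3,-0.3,0,1],[0,0,0,-0.6,-0.6,0,1],[0,0,0,-0.92,-1,0,1],[0,0,0,-0.92,-1,0,1]]}}

```text
clock: 0.82
position: [0.3309, 0.2519, 0.2052]
tcp_rot: [0.228, 0.974, -0.001, 0.0]
contact_force: [0.0, 0.1, -0.0]
opening: 0.996
finger_force: 0.0
```

Call:
{"name": "carry_out", "arguments": {"targets": [[0,0,0,-0.3,-0.3,0,1],[0,0,0,-0.6,-0.6,0,1],[0,0,0,-0.92,-1,0,1],[0,0,0,-0.92,-1,0,1],[0,0,0,-0.92,-1,0,1]]}}

```text
clock: 1.23
position: [0.3697, 0.1231, 0.2055]
tcp_rot: [0.229, 0.974, -0.0, 0.0]
contact_force: [-0.1, -0.2, 0.1]
opening: 0.997
finger_force: 0.0
```

```bash
python3 - <<'E'
from h import *
from bench import r
o=r.observe();print({k:np.round(o[k],3).tolist() for k in("clock","q","position","tcp_rot","contact_force")})
f=r.grab_frame("wrist");pickle.dump(f,open("w1.pkl","wb"));cv2.imwrite("pics/w1.png",f["frame"][:,:,::-1])
E
```

```text
{'clock': 1.233, 'q': [0.099, -0.212, 1.958, -0.0, 1.394, -1.011], 'position': [0.37, 0.123, 0.206], 'tcp_rot': [0.229, 0.974, -0.0, 0.0], 'contact_force': [-0.057, -0.159, 0.114]}
```

View pics/w1.png

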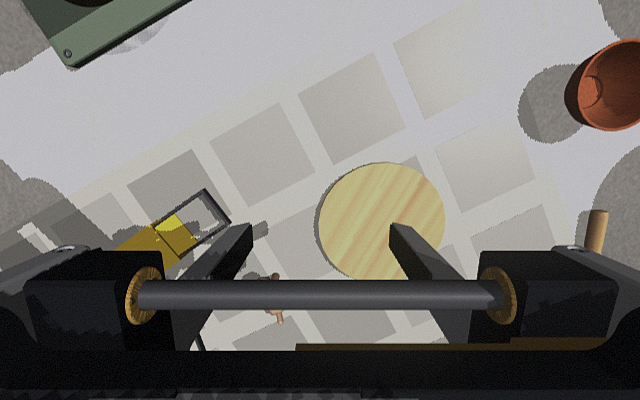

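The wrist view shows the bat with its edges at x 318–446 and its top at y 162, the nearer yellow pail at (190,225), and animal_a at (275,295). I'll fit the bat from its mask here and cross-check it with the other views.

```bash
python3 - <<'E'
from h import *
from scipy.optimize import least_squares
d=pickle.load(open("f0.pkl","rb"));w=pickle.load(open("w1.pkl","rb"))
for n,f,(x0,y0,x1,y1) in(("w",w,(300,150,460,276)),("t",d["top"],(240,205,315,275)),("s",d["scene"],(325,240,405,300))):
    hsv=cv2.cvtColor(f["frame"],cv2.COLOR_RGB2HSV)[y0:y1,x0:x1]
    m=cv2.inRange(hsv,(10,60,90),(35,255,255));m=cv2.morphologyEx(m,cv2.MORPH_OPEN,np.ones((3,3)))
    k=cv2.convexHull(max(cv2.findContours(m,0,cv2.CHAIN_APPROX_NONE)[0],key=cv2.contourArea))[:,0]
    k=np.array([q for q in k if 1<q[0]<x1-x0-2 and 1<q[1]<y1-y0-2])+[x0,y0]
    for z in(0,.012):
        W=np.array([plane(f,q,z)[:2] for q in k])
        s=least_squares(lambda p:np.hypot(*(W-p[:2]).T)-p[2],[.46,.17,.09],loss="soft_l1",f_scale=.002)
        print(n,z,np.round(s.x*1e3,1),len(k))
m=Ro.from_euler("z",77,degrees=True).apply([1,0,0]);up=np.array([0,0,1.]);y=np.cross(m,up)
P0=np.array([.477,-.285,.029]);g=.040
from bench import r;o=r.observe()
for th in(20,45):
    a=np.radians(th);zt=-up*np.cos(a)-m*np.sin(a)
    for sg in(1,-1):
        yt=sg*y;R=Ro.from_matrix(np.c_[np.cross(yt,zt),yt,zt])
        for back in(.10,0):
            print(th,sg,back,np.round(P0+m*g+zt*(.0188-back),3),*rel(o,P0+m*g+zt*(.0188-back),R))
E
```

```text
w 0 [464.7 175.3  92.3] 39
w 0.012 [459.9 174.6  89.4] 39
t 0 [460.7 172.6  87.8] 30
t 0.012 [460.1 171.2  87.1] 30
s 0 [457.5 168.3  92.1] 32
s 0.012 [464.9 178.3  90.8] 32
20 1 0.1 [ 0.492 -0.219  0.105] [ 0.156 -0.197  0.882] [-2.627 -2.535  0.999]
20 1 0 [ 0.485 -0.252  0.011] [ 0.156 -0.197  0.882] [-2.706 -2.868  1.939]
20 -1 0.1 [ 0.492 -0.219  0.105] [ 0.21   0.166 -1.189] [-2.627 -2.535  0.999]
20 -1 0 [ 0.485 -0.252  0.011] [ 0.21   0.166 -1.189] [-2.706 -2.868  1.939]
45 1 0.1 [ 0.499 -0.19   0.086] [ 0.349 -0.442  0.843] [-2.559 -2.246  1.188]
45 1 0 [ 0.483 -0.259  0.016] [ 0.349 -0.442  0.843] [-2.722 -2.935  1.895]
45 -1 0.1 [ 0.499 -0.19   0.086] [ 0.47   0.371 -1.132] [-2.559 -2.246  1.188]
45 -1 0 [ 0.483 -0.259  0.016] [ 0.47   0.371 -1.132] [-2.722 -2.935  1.895]
```

Bat centre ≈ (0.460, 0.174), radius 89 mm. Grasp plan: tool tilted 45° from the mouth side, straddling the pail's ±y faces. Moving to the pre-grasp.

Call:
{"name": "carry_out", "arguments": {"targets": [[0,0,0,-0.3,-0.3,0,1],[0,0,0,-0.6,-0.6,0,1],[0,0,0,-0.9,-0.8,0,1],[0,0,0,-0.9,-0.8,0,1]]}}

```text
clock: 1.62
position: [0.4173, 0.0109, 0.2059]
tcp_rot: [0.228, 0.974, -0.001, 0.002]
contact_force: [-0.2, -1.0, 0.8]
opening: 1.002
finger_force: 0.0
```

Call:
{"name": "carry_out", "arguments": {"targets": [[0,0,0,-0.3,-0.3,0,1],[0,0,0,-0.6,-0.6,0,1],[0,0,0,-0.9,-0.8,0,1],[0,0,0,-0.9,-0.8,0,1]]}}

```text
clock: 1.95
position: [0.4631, -0.1005, 0.2055]
tcp_rot: [0.227, 0.974, -0.001, 0.001]
contact_force: [-0.3, -0.9, 0.4]
opening: 0.999
finger_force: 0.0
```

Call:
{"name": "carry_out", "arguments": {"targets": [[0.175,-0.22,0.42,-0.7,-0.6,0,1],[0.175,-0.22,0.42,-0.7,-0.6,0,1],[0.175,-0.22,0.42,-0.7,-0.6,0,1],[0.175,-0.22,0.42,-0.7,-0.6,0,1],[0.175,-0.22,0.42,-0.7,-0.6,0,1],[0.175,-0.22,0.42,-0.7,-0.6,0,1],[0.35,-0.44,0.84,-0.7,-0.6,0.5,1],[0.35,-0.44,0.84,-0.7,-0.6,0.5,1],[0.35,-0.44,0.84,-0.7,-0.6,0.5,1],[0.35,-0.44,0.84,-0.7,-0.6,0.5,1],[0.35,-0.44,0.84,-0.7,-0.6,0.5,1],[0.35,-0.44,0.84,-0.7,-0.6,0.5,1]]}}

```text
clock: 2.95
position: [0.4966, -0.1789, 0.155]
tcp_rot: [0.708, 0.6, -0.29, 0.232]
contact_force: [-0.2, 0.1, -0.1]
opening: 1.001
finger_force: 0.0
```

```bash
cat > look.py <<'E'
import sys
from h import *
from bench import r
o=r.observe();print({k:np.round(o[k],3).tolist() for k in("clock","q","position","tcp_rot","contact_force","opening")})
n=sys.argv[1];c=sys.argv[2]
f=r.grab_frame(c);pickle.dump(f,open(n+".pkl","wb"));cv2.imwrite(f"pics/{n}.png",f["frame"][:,:,::-1])
E
python3 look.py w2 wrist
```

```text
{'clock': 2.95, 'q': [-0.062, 0.308, 1.742, -0.785, 1.315, 0.4], 'position': [0.497, -0.179, 0.155], 'tcp_rot': [0.708, 0.6, -0.29, 0.232], 'contact_force': [-0.238, 0.102, -0.149], 'opening': 1.001}
```

View pics/w2.png

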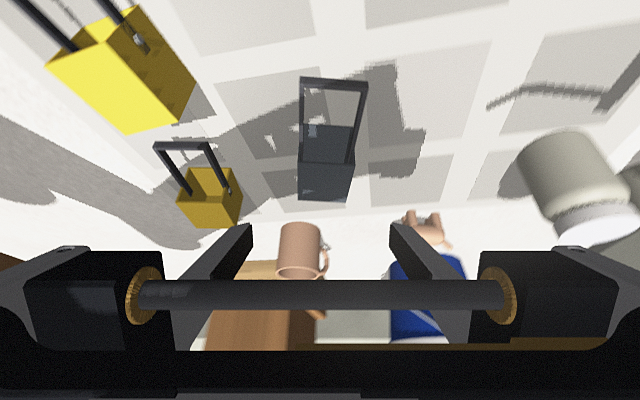

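The wrist view shows the grey pail between the fingers' columns: handle bar at (301–368, 78), +x face from rim (299,161)–(354,165) to bottom (298,200)–(350,202). I'll refine its pose.

```bash
python3 - <<'E'
from h import *
from bench import r
w=pickle.load(open("w2.pkl","rb"));t=pickle.load(open("f0.pkl","rb"))["top"];o=r.observe()
px={"rimL":((299,161),(388.4,234.4)),"rimR":((354,165),(391.2,218.6)),"botL":((298,200.5),(409.4,239.4)),"botR":((350,202),(412.4,221.6)),"hL":((301,77.5),(369,231)),"hR":((368,80.5),(371.6,214.8))}
for n,(a,b) in px.items():
    X,e=tri((w,a),(t,b));print(n,"tri",np.round(X*1e3,1),round(e,1),"plane",np.round(plane(w,a,.032 if n[0]=="h" else .058)[:2]*1e3,1))
Rt=Ro.from_quat(o["tcp_rot"]).as_matrix();print("tool y",Rt[:,1].round(3),"z",Rt[:,2].round(3),"x",Rt[:,0].round(3))
E
```

```text
rimL tri [ 466.8 -207.7   57.6] 1.3 plane [ 468.1 -207.9]
rimR tri [ 519.3 -218.8   60.4] 1.9 plane [ 521.1 -222. ]
botL tri [ 448.7 -276.    58.4] 1.6 plane [ 449.9 -277.3]
botR tri [ 508.5 -289.1   57.8] 2.9 plane [ 511.3 -289.5]
hL tri [ 481.4 -148.2   14. ] 0.3 plane [ 485.4 -137.2]
hR tri [ 538.1 -159.3   15.9] 1.8 plane [ 539.  -148.6]
tool y [ 0.985 -0.174 -0.021] z [-0.135 -0.677 -0.724] x [ 0.112  0.715 -0.69 ]
```

```bash
python3 - <<'E'
from h import *
from bench import r
o=r.observe()
m=Ro.from_euler("z",78,degrees=True).apply([1,0,0]);up=np.array([0,0,1.]);y=np.cross(m,up)
G=np.array([.488,-.243,.029]);zt=-(up+m)/2**.5
R=Ro.from_matrix(np.c_[np.cross(y,zt),y,zt])
for b in(.1,0):p=G+zt*(.0188-b);print(p.round(3),*rel(o,p,R))
E
```

```text
[ 0.5   -0.187  0.086] [ 0.006 -0.016  0.026] [0.399 0.055 0.537]
[ 0.485 -0.256  0.016] [ 0.006 -0.016  0.026] [0.376 0.045 1.537]
```

Call:
{"name": "carry_out", "arguments": {"targets": [[0.006,-0.016,0.026,0.2,0.03,0.2,1],[0.006,-0.016,0.026,0.39,0.05,0.4,1],[0.006,-0.016,0.026,0.39,0.05,0.54,1],[0.006,-0.016,0.026,0.39,0.05,0.54,1]]}}

```text
clock: 3.33
position: [0.4959, -0.1898, 0.0859]
tcp_rot: [0.715, 0.585, -0.299, 0.237]
contact_force: [0.0, -0.4, 0.0]
opening: 0.999
finger_force: 0.0
```

Call:
{"name": "carry_out", "arguments": {"targets": [[0,0,0,0,0,0.2,1],[0,0,0,0,0,0.4,1],[0,0,0,0,0,0.6,1],[0,0,0,0,0,0.8,1],[0,0,0,0,0,1,1],[0,0,0,0,0,1,1]]}}

```text
clock: 3.83
position: [0.4821, -0.2606, 0.0174]
tcp_rot: [0.717, 0.583, -0.298, 0.238]
contact_force: [0.2, -0.3, -0.5]
opening: 0.999
finger_force: 0.0
```

```bash
python3 look.py w3 wrist
```

```text
{'clock': 3.833, 'q': [-0.209, 0.535, 1.802, -0.943, 1.059, 0.591], 'position': [0.482, -0.261, 0.017], 'tcp_rot': [0.717, 0.583, -0.298, 0.238], 'contact_force': [0.186, -0.348, -0.484], 'opening': 0.999}
```

View pics/w3.png

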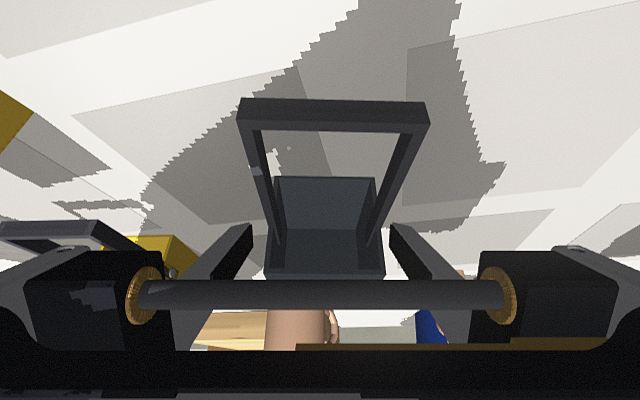

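The fingers straddle the pail body, centred to within a few mm (pail column about 325, fingers about 320). Closing.

Call:
{"name": "carry_out", "arguments": {"targets": [[0,0,0,0,0,0,0.3],[0,0,0,0,0,0,0.3],[0,0,0,0,0,0,0.1],[0,0,0,0,0,0,0],[0,0,0,0,0,0,-0.2],[0,0,0,0,0,0,-0.2],[0,0,0,0,0,0,-0.2],[0,0,0,0,0,0,-0.2]], "grip_force": 30}}

```text
clock: 4.55
position: [0.4839, -0.2603, 0.0189]
tcp_rot: [0.717, 0.583, -0.297, 0.24]
contact_force: [-0.6, 3.3, 4.1]
opening: 0.618
finger_force: 29.8
```

Call:
{"name": "carry_out", "arguments": {"targets": [[0,0,0,-0.15,0,-0.15,-0.2],[0,0,0,-0.4,0,-0.4,-0.2],[0,0,0,-0.7,0,-0.7,-0.2],[0,0,0,-0.9,0,-0.95,-0.2],[0,0,0,-0.9,0,-0.95,-0.2],[0,0,0,-0.9,0,-0.95,-0.2]]}}

```text
clock: 5.05
position: [0.4861, -0.2573, 0.1506]
tcp_rot: [0.718, 0.583, -0.295, 0.241]
contact_force: [-0.5, 0.9, -3.0]
opening: 0.618
finger_force: 29.9
```

```bash
cat > place.py <<'E'
import sys
from h import *
from bench import r
o=r.observe();print(o["position"].round(4),o["q"].round(2),o["opening"],o["contact_force"].round(1))
phi,gz,th=map(float,sys.argv[1:4])   # phi deg, grasp height, tilt below horizontal
dh=Ro.from_euler("z",phi,degrees=True).apply([1,0,0]);up=np.array([0,0,1.]);a=np.radians(th)
zt=dh*np.cos(a)-up*np.sin(a);yt=np.cross(up,-dh)   # pail y with z up, x=-dh
R=Ro.from_matrix(np.c_[np.cross(yt,zt),yt,zt])
p=np.array([.460,.174,gz])-.003*dh+zt*.0188
v,t=rel(o,p,R);print("turn",v,"shift",t,"target",p.round(4),"angle",np.degrees(np.linalg.norm(v*1.5)).round(1))
E
python3 place.py 10 0.2 45;python3 place.py 30 0.2 45
```

```text
[ 0.4861 -0.2573  0.1506] [-0.2   0.3   1.77 -0.85  1.22  0.38] 0.6180857552083251 [-0.5  0.9 -3. ]
turn [0.    0.907 0.871] shift [ 2.728 -1.042 -3.222] target [0.4701 0.1758 0.1867] angle 108.1
[ 0.4861 -0.2573  0.1506] [-0.2   0.3   1.77 -0.85  1.22  0.38] 0.6180857552083251 [-0.5  0.9 -3. ]
turn [0.001 0.977 0.619] shift [ 2.75  -1.061 -3.243] target [0.4689 0.1791 0.1867] angle 99.4
```

Call:
{"name": "carry_out", "arguments": {"targets": [[0,0.06,0.05,0.1,-0.04,-0.12,-0.2],[0,0.12,0.1,0.25,-0.1,-0.3,-0.2],[0,0.18,0.15,0.4,-0.15,-0.45,-0.2],[0,0.24,0.2,0.55,-0.2,-0.65,-0.2],[0,0.3,0.25,0.69,-0.27,-0.81,-0.2],[0,0.36,0.3,0.69,-0.27,-0.81,-0.2],[0,0.42,0.35,0.69,-0.27,-0.81,-0.2],[0,0.48,0.4,0.69,-0.27,-0.81,-0.2],[0,0.48,0.4,0.69,-0.27,-0.81,-0.2]]}}

```text
clock: 5.8
position: [0.4762, -0.149, 0.1548]
tcp_rot: [0.913, 0.394, 0.052, 0.095]
contact_force: [0.1, 0.3, -3.2]
opening: 0.617
finger_force: 29.9
```

```bash
python3 place.py 20 0.2 45
```

```text
[ 0.4762 -0.149   0.1548] [-0.44 -0.05  1.94 -0.06  1.04  0.34] 0.6174145192777123 [ 0.1  0.3 -3.2]
turn [0.01  0.466 0.345] shift [ 2.34  -2.173 -0.757] target [0.4697 0.1775 0.1867] angle 49.8
```

Call:
{"name": "carry_out", "arguments": {"targets": [[0,0,0,0.15,-0.15,-0.08,-0.2],[0,0,0,0.4,-0.36,-0.25,-0.2],[0,0,0,0.65,-0.6,-0.25,-0.2],[0,0,0,0.78,-0.72,-0.25,-0.2]]}}

```text
clock: 6.13
position: [0.4757, -0.0367, 0.1659]
tcp_rot: [0.911, 0.397, 0.051, 0.096]
contact_force: [0.3, -0.3, -2.6]
opening: 0.617
finger_force: 29.9
```

Call:
{"name": "carry_out", "arguments": {"targets": [[0,0,0,0.25,-0.23,-0.08,-0.2],[0,0,0,0.5,-0.46,-0.25,-0.2],[0,0,0,0.7,-0.64,-0.25,-0.2],[0,0,0,0.78,-0.72,-0.25,-0.2]]}}

```text
clock: 6.47
position: [0.4736, 0.0724, 0.1761]
tcp_rot: [0.911, 0.398, 0.051, 0.097]
contact_force: [-0.2, 0.5, -2.3]
opening: 0.615
finger_force: 29.9
```

Call:
{"name": "carry_out", "arguments": {"targets": [[0,0.06,0.05,0.2,-0.2,-0.08,-0.2],[0,0.12,0.09,0.4,-0.4,-0.15,-0.2],[0,0.18,0.13,0.6,-0.6,-0.2,-0.2],[0,0.24,0.18,0.75,-0.7,-0.25,-0.2],[0,0.3,0.22,0.78,-0.72,-0.25,-0.2],[0,0.36,0.27,0.78,-0.72,-0.25,-0.2],[0,0.42,0.31,0.78,-0.72,-0.25,-0.2],[0.01,0.466,0.345,0.78,-0.72,-0.25,-0.2],[0.01,0.466,0.345,0.78,-0.72,-0.25,-0.2],[0.01,0.466,0.345,0.78,-0.72,-0.25,-0.2]]}}

```text
clock: 7.3
position: [0.4698, 0.1775, 0.1843]
tcp_rot: [0.91, 0.165, 0.374, -0.065]
contact_force: [-0.2, -0.6, -2.2]
opening: 0.621
finger_force: 29.9
```

```bash
python3 place.py 20 0.10 45; python3 look.py s4 scene >/dev/null;python3 look.py t4 top; python3 - <<'E'
import cv2,numpy as np
a=cv2.imread("pics/s4.png")[120:320,270:470];b=cv2.imread("pics/t4.png")[140:340,190:390]
cv2.imwrite("pics/c4.png",cv2.resize(np.hstack([a,b]),(800,400),interpolation=cv2.INTER_CUBIC))
E
```

```text
[0.4698 0.1775 0.1843] [ 0.03 -0.41  2.36  0.49  0.49  0.89] 0.6206003507423713 [-0.2 -0.6 -2.2]
turn [-0.002  0.004  0.006] shift [-0.687 -0.005  0.693] target [0.4697 0.1775 0.0867] angle 0.6
{'clock': 7.35, 'q': [0.034, -0.411, 2.358, 0.489, 0.487, 0.894], 'position': [0.472, 0.178, 0.187], 'tcp_rot': [0.909, 0.165, 0.376, -0.065], 'contact_force': [0.725, 0.352, -3.181], 'opening': 0.619}
```

View pics/c4.png

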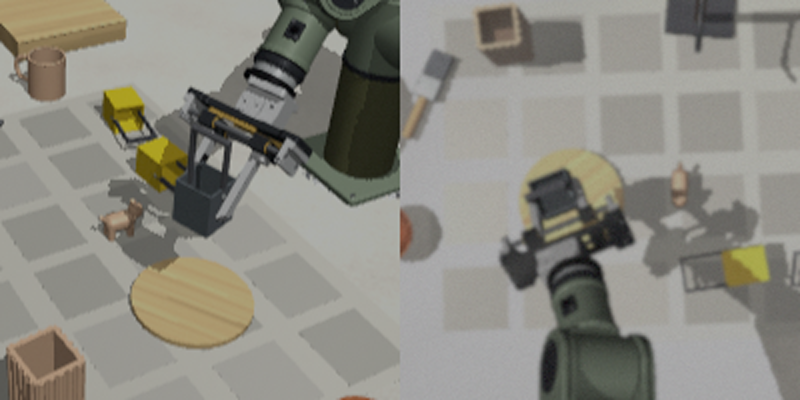

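The pail is upright in the gripper, over the bat. Lowering part of the way.

Call:
{"name": "carry_out", "arguments": {"targets": [[0,0,0,-0.1,0,0.1,-0.2],[0,0,0,-0.25,0,0.25,-0.2],[0,0,0,-0.4,0,0.4,-0.2],[0,0,0,-0.55,0,0.55,-0.2],[0,0,0,-0.69,0,0.69,-0.2],[0,0,0,-0.69,0,0.69,-0.2],[0,0,0,-0.69,0,0.69,-0.2]]}}

```text
clock: 7.98
position: [0.473, 0.1777, 0.089]
tcp_rot: [0.909, 0.165, 0.377, -0.066]
contact_force: [0.5, 1.3, -2.3]
opening: 0.615
finger_force: 29.9
```

```bash
python3 place.py 20 0.052 45;python3 - <<'E'
from h import *
import pickle
from bench import r
s=r.grab_frame("scene");t=r.grab_frame("top");pickle.dump((s,t),open("st5.pkl","wb"))
im=s["frame"][190:310,300:430][:,:,::-1];cv2.imwrite("pics/c5.png",cv2.resize(im,None,fx=5,fy=5,interpolation=cv2.INTER_CUBIC))
E
```

```text
[0.473  0.1777 0.089 ] [ 0.03 -0.13  2.43  1.22  0.24  0.13] 0.6154448701513168 [ 0.5  1.3 -2.3]
turn [-0.002  0.001  0.006] shift [-0.377 -0.012  0.333] target [0.4697 0.1775 0.0387] angle 0.6
```

View pics/c5.png

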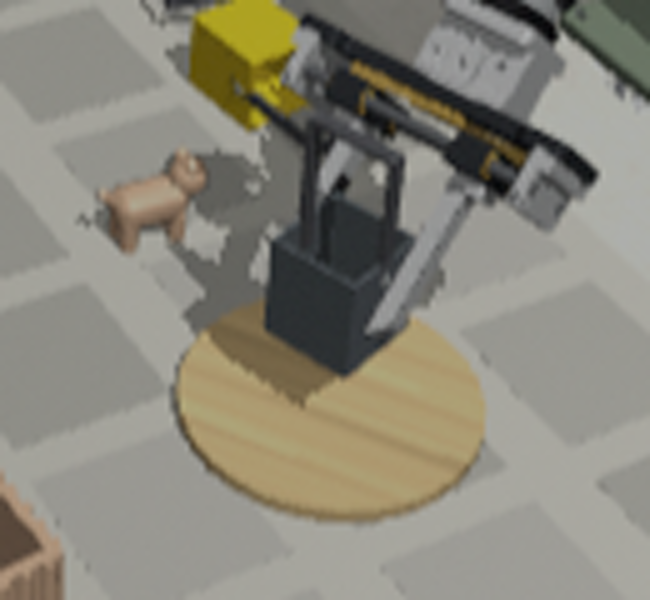

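The pail hangs upright just above the bat, but joints 3 and 5 are near their limits in this tool direction. I'll yaw to φ=75°, which moves the wrist away from the base, and then lower.

```bash
python3 place.py 75 0.13 45
```

```text
[0.4742 0.1778 0.0913] [ 0.03 -0.14  2.43  1.21  0.24  0.13] 0.6143802243032755 [-0.4 -0.5 -1.7]
turn [ 0.452 -0.    -0.445] shift [ 0.12  -0.097 -0.241] target [0.4627 0.1839 0.1167] angle 54.5
```

Call:
{"name": "carry_out", "arguments": {"targets": [[0,0,0,0.2,0,-0.2,-0.2],[0.05,0,-0.05,0.2,0,-0.2,-0.2],[0.1,0,-0.1,0.2,0,-0.2,-0.2],[0.15,0,-0.15,0.18,-0.02,-0.2,-0.2],[0.2,0,-0.2,0.18,-0.04,-0.2,-0.2],[0.25,0,-0.25,0.16,-0.05,-0.22,-0.2],[0.3,0,-0.3,0.15,-0.06,-0.24,-0.2],[0.35,0,-0.345,0.12,-0.08,-0.24,-0.2],[0.4,0,-0.395,0.12,-0.1,-0.24,-0.2],[0.452,0,-0.445,0.12,-0.1,-0.24,-0.2],[0.452,0,-0.445,0.12,-0.1,-0.24,-0.2],[0.452,0,-0.445,0.12,-0.1,-0.24,-0.2]]}}

```text
clock: 9.08
position: [0.4635, 0.1823, 0.1167]
tcp_rot: [0.734, 0.562, 0.304, -0.231]
contact_force: [-0.3, 0.1, -1.9]
opening: 0.619
finger_force: 29.9
```

```bash
python3 place.py 75 0.055 45;  python3 - <<'E'
from h import *
from bench import r
s=r.grab_frame("scene");t=r.grab_frame("top");pickle.dump((s,t),open("st6.pkl","wb"))
a=cv2.resize(s["frame"][180:310,290:430],(420,390),interpolation=2)
# dark pail mask bottom corners in the scene view
hsv=cv2.cvtColor(s["frame"],cv2.COLOR_RGB2HSV)
cv2.imwrite("pics/c6.png",a[:,:,::-1])
E
```

```text
[0.4635 0.1823 0.1167] [-0.34  0.11  2.1   0.87  1.18 -0.53] 0.6185584181191968 [-0.3  0.1 -1.9]
turn [ 0.003  0.002 -0.001] shift [-0.519 -0.014  0.54 ] target [0.4627 0.1839 0.0417] angle 0.3
```

View pics/c6.png

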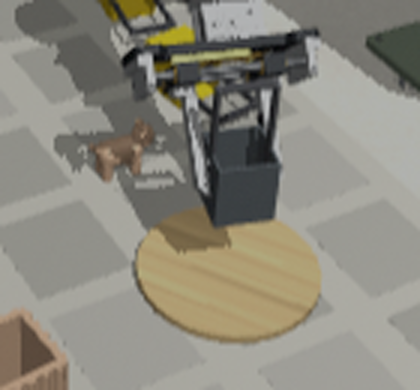

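```bash
python3 - <<'E'
from h import *
s,t=pickle.load(open("st6.pkl","rb"))
for z in(.088,.094,.1):
    P=np.array([plane(s,p,z) for p in((364,255),(382.3,251.7))]);print(z,np.round(P[:,:2]*1e3,1).tolist(),np.linalg.norm(P[0]-P[1]).round(4))
dh=np.array([np.cos(np.radians(75)),np.sin(np.radians(75))]);n=np.array([-dh[1],dh[0]])
for k in(-1,1):print("expected",np.round(1e3*(np.array([.460,.174])+.029*dh+k*.029*n),1))
E
```

```text
0.088 [[485.4, 190.9], [431.8, 201.5]] 0.0546
0.094 [[489.3, 196.2], [436.1, 206.8]] 0.0542
0.1 [[493.2, 201.6], [440.4, 212.0]] 0.0538
expected [495.5 194.5]
expected [439.5 209.5]
```

Call:
{"name": "carry_out", "arguments": {"targets": [[0,0,0,-0.1,0,0.1,-0.2],[0,0,0,-0.2,0,0.2,-0.2],[0,0,0,-0.3,-0.01,0.3,-0.2],[0,0,0,-0.4,-0.01,0.4,-0.2],[0,0,0,-0.47,-0.01,0.49,-0.2],[0,0,0,-0.5,-0.01,0.52,-0.2],[0,0,0,-0.52,-0.01,0.54,-0.2],[0,0,0,-0.52,-0.01,0.54,-0.2]]}}

```text
clock: 9.85
position: [0.4602, 0.1857, 0.0411]
tcp_rot: [0.734, 0.561, 0.304, -0.233]
contact_force: [-0.1, -0.1, -2.2]
opening: 0.612
finger_force: 29.9
```

Call:
{"name": "carry_out", "arguments": {"targets": [[0,0,0,-0.02,0,0.02,-0.2],[0,0,0,-0.03,0,0.03,-0.2],[0,0,0,-0.035,0,0.035,-0.2],[0,0,0,-0.035,0,0.035,-0.2]]}}

```text
clock: 10.18
position: [0.4609, 0.1854, 0.0363]
tcp_rot: [0.733, 0.562, 0.304, -0.233]
contact_force: [-0.6, -0.1, -3.1]
opening: 0.617
finger_force: 29.9
```

Call:
{"name": "carry_out", "arguments": {"targets": [[0,0,0,-0.007,0,0.007,-0.2],[0,0,0,-0.014,0,0.014,-0.2],[0,0,0,-0.014,0,0.014,-0.2]]}}

```text
clock: 10.43
position: [0.4612, 0.1857, 0.0353]
tcp_rot: [0.733, 0.562, 0.305, -0.234]
contact_force: [-3.2, -1.8, 4.4]
opening: 0.61
finger_force: 29.9
```

Call:
{"name": "carry_out", "arguments": {"targets": [[0,0,0,-0.007,0,0.007,-0.2],[0,0,0,-0.014,0,0.014,-0.2],[0,0,0,-0.014,0,0.014,-0.2]]}}

```text
clock: 10.68
position: [0.4614, 0.1861, 0.0349]
tcp_rot: [0.732, 0.562, 0.306, -0.235]
contact_force: [-6.9, -5.9, 16.6]
opening: 0.617
finger_force: 30.0
```

Contact with the bat at the expected height. Relaxing slightly and letting go.

Call:
{"name": "carry_out", "arguments": {"targets": [[0,0,0,0.012,0,-0.012,-0.2],[0,0,0,0.012,0,-0.012,-0.2],[0,0,0,0.012,0,-0.012,0.5],[0,0,0,0.012,0,-0.012,0.9],[0,0,0,0.012,0,-0.012,1],[0,0,0,0.012,0,-0.012,1],[0,0,0,0.012,0,-0.012,1],[0,0,0,0.012,0,-0.012,1]]}}

```text
clock: 11.35
position: [0.4606, 0.1856, 0.0338]
tcp_rot: [0.734, 0.561, 0.304, -0.233]
contact_force: [0.7, -0.2, -0.3]
opening: 0.986
finger_force: 0.0
```

Call:
{"name": "carry_out", "arguments": {"targets": [[0,0,0,0,0,-0.2,1],[0,0,0,0,0,-0.5,1],[0,0,0,0,0,-0.9,1],[0,0,0,0,0,-1,1],[0,0,0,0,0,-1,1]]}}

```text
clock: 11.77
position: [0.4446, 0.1148, 0.1063]
tcp_rot: [0.734, 0.561, 0.305, -0.23]
contact_force: [1.0, 0.3, 0.7]
opening: 1.0
finger_force: 0.0
```

```bash
python3 look.py w7 wrist; python3 look.py s7 scene>/dev/null; python3 look.py t7 top>/dev/null
python3 - <<'E'
import cv2,numpy as np
w=cv2.imread("pics/w7.png")[:290];s=cv2.imread("pics/s7.png")[190:300,300:420];t=cv2.imread("pics/t7.png")[190:290,220:340]
a=np.hstack([cv2.resize(s,(400,367),interpolation=2)[:300],cv2.resize(t,(400,333),interpolation=2)[:300]])
cv2.imwrite("pics/c7.png",np.vstack([a,cv2.resize(w[40:],(660,258))[:, :][:258] if 0 else np.pad(cv2.resize(w[30:],(738,300)),((0,0),(0,62),(0,0)))]))
E
```

```text
{'clock': 11.767, 'q': [-0.52, 0.126, 2.12, 0.804, 1.258, -0.659], 'position': [0.445, 0.115, 0.106], 'tcp_rot': [0.734, 0.561, 0.305, -0.23], 'contact_force': [0.992, 0.339, 0.683], 'opening': 1.0}
```

View pics/c7.png

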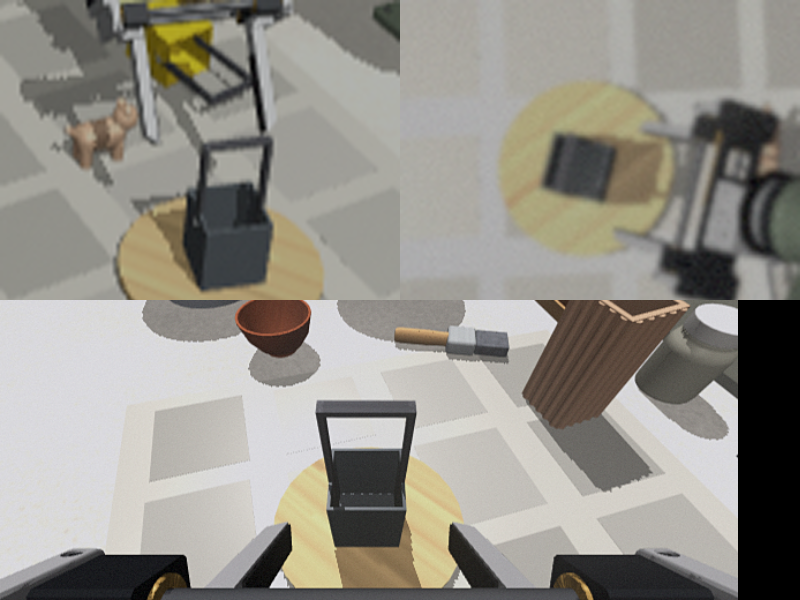

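The pail stands upright in the middle of the bat and is free of the fingers. Scene crop: bar at about px (360–382, 233). Wrist: bar at (275–360, 123). Animal_a is undisturbed. I'll triangulate the handle and plan the top-down regrasp.

```bash
cat >> h.py <<'E'
def down(o,G,az):
    "tool straight down, grasp point G, tool y azimuth az deg"
    yt=Ro.from_euler("z",az,degrees=True).apply([1,0,0]);zt=np.array([0,0,-1.])
    return rel(o,np.array(G)+zt*.0188,Ro.from_matrix(np.c_[np.cross(yt,zt),yt,zt]))
E
python3 - <<'E'
from h import *
from bench import r
w,s,t=[pickle.load(open(n+".pkl","rb")) for n in("w7","s7","t7")]
for a,b in(((275,122.8),(381.6,232.3)),((360,122.8),(360,233.5))):
    X,e=tri((w,a),(s,b));print(np.round(X*1e3,1),round(e,1),"plane w",np.round(plane(w,a,.151)*1e3,1))
# rim near front (bottom-of-face) corners in wrist: crop (332,546),(400,546)
for c in((332,546),(400,546)):
    p=(c[0]/1.153,30+(c[1]-300)/1.153);print("base",np.round(plane(w,p,.012)*1e3,1))
o=r.observe()
print(o["tcp_rot"]);
for g in(.20,.117):print(g,*down(o,[.461,.174,g],-13))
E
```

```text
[431.9 186.6 147.1] 0.2 plane w [431.8 182.2 151. ]
[488.3 168.3 149.4] 1.5 plane w [486.3 167.6 151. ]
base [421.7 156.7  12. ]
base [481.  140.5  12. ]
[ 0.73355845  0.56124192  0.30343262 -0.2341541 ]
0.2 [ 0.008 -0.524 -0.024] [ 0.967  0.041 -0.129]
0.117 [ 0.008 -0.524 -0.024] [0.379 0.043 0.457]
```

Call:
{"name": "carry_out", "arguments": {"targets": [[0,0,0,0.2,0,-0.2,1],[0,0,0,0.45,0,-0.45,1],[0,0,0,0.7,0,-0.7,1],[0,0,0,0.75,0,-0.75,1],[0,0,0,0.75,0,-0.75,1],[0,0,0,0.75,0,-0.75,1]]}}

```text
clock: 12.42
position: [0.4415, 0.118, 0.2091]
tcp_rot: [0.733, 0.562, 0.303, -0.234]
contact_force: [-0.6, 0.1, -0.3]
opening: 0.998
finger_force: 0.0
```

```bash
python3 - <<'E'
from h import *
from bench import r
o=r.observe();print(o["position"].round(3),o["q"].round(2))
for g in(.22,.117):print(g,*down(o,[.4595,.1765,g],-16))
E
```

```text
[0.441 0.118 0.209] [-0.52 -0.07  2.05  0.76  1.45 -0.46]
0.22 [-0.006 -0.524  0.01 ] [0.376 0.023 0.489]
0.117 [-0.006 -0.524  0.01 ] [-0.353  0.026  1.217]
```

Call:
{"name": "carry_out", "arguments": {"targets": [[0,-0.08,0,0.15,0,0,1],[0,-0.16,0,0.25,0,0.1,1],[0,-0.24,0,0.35,0,0.25,1],[0,-0.32,0,0.38,0.02,0.4,1],[0,-0.4,0,0.38,0.02,0.49,1],[0,-0.46,0.01,0.38,0.02,0.49,1],[-0.006,-0.524,0.01,0.38,0.02,0.49,1],[-0.006,-0.524,0.01,0.38,0.02,0.49,1],[-0.006,-0.524,0.01,0.38,0.02,0.49,1]]}}

```text
clock: 13.17
position: [0.4585, 0.1772, 0.1996]
tcp_rot: [0.798, 0.603, -0.002, -0.001]
contact_force: [-0.3, -0.4, -0.2]
opening: 0.998
finger_force: 0.0
```

```bash
python3 look.py w8 wrist; python3 - <<'E'
from h import *
from bench import r
o=r.observe();w=pickle.load(open("w8.pkl","rb"))
print(down(o,[.4595,.1765,.117],-16))
P=lambda X:(lambda c:(w["intrinsics"]@c)[:2]/c[2])(w["T"][:3,:3].T@(np.array(X)-w["T"][:3,3]))
y=np.array([np.cos(np.radians(-16)),np.sin(np.radians(-16)),0])
q=[P(np.array([.4595,.1765,.151])+k*.029*y) for k in(-1,1)];print("expected bar ends px",np.round(q,1))
# dark-run extents along image rows near the bar
g=cv2.cvtColor(w["frame"],cv2.COLOR_RGB2GRAY)
m=cv2.inRange(cv2.cvtColor(w["frame"],cv2.COLOR_RGB2HSV),(0,0,0),(180,255,75));m[275:]=0
n,l,st,c=cv2.connectedComponentsWithStats(m)
for i in range(1,n):
    if st[i,4]>150:print(st[i],c[i].round(1))
for y_ in range(80,275,10):
    xs=np.flatnonzero(m[y_,230:410]);print(y_,(xs.min()+230,xs.max()+230,len(xs)) if len(xs) else None)
E
```

```text
{'clock': 13.167, 'q': [0.192, 0.036, 1.745, 0.001, 1.366, 0.468], 'position': [0.458, 0.177, 0.2], 'tcp_rot': [0.798, 0.603, -0.002, -0.001], 'contact_force': [-0.289, -0.414, -0.22], 'opening': 0.998}
(array([-0.002,  0.001,  0.001]), array([0.006, 0.011, 1.018]))
expected bar ends px [[288.2 216.6]
 [355.7 216.8]]
[ 483    0  116   87 6731] [537.9  41.7]
[ 593    0   47   45 1660] [616.3  18. ]
[296 167  52   7 290] [321.5 169.6]
[ 289  175   66   49 2098] [321.2 197.2]
[ 183  223   70   52 1177] [230.1 256.2]
[ 389  224   46   51 1028] [406.6 254.4]
[ 477  233  147   42 2907] [541.1 260.4]
[  22  246  143   29 2811] [102.9 263.1]
80 None
90 None
100 None
110 None
120 None
130 None
140 None
150 None
160 None
170 (np.int64(298), np.int64(345), 48)
180 (np.int64(298), np.int64(345), 48)
190 (np.int64(298), np.int64(345), 48)
200 (np.int64(294), np.int64(350), 53)
210 (np.int64(289), np.int64(354), 66)
220 (np.int64(294), np.int64(350), 15)
230 (np.int64(243), np.int64(397), 17)
240 (np.int64(235), np.int64(406), 36)
250 (np.int64(230), np.int64(409), 40)
260 (np.int64(230), np.int64(409), 28)
270 (np.int64(230), np.int64(409), 15)
```

The bar's pixels (289–354, row ~212) match the prediction (288–356, 217) within 2 mm across the fingers. Descending and gripping the handle legs.

Call:
{"name": "carry_out", "arguments": {"targets": [[0,0,0,0,0,0.2,1],[0,0,0,0,0.01,0.45,1],[0,0,0,0,0.01,0.7,1],[0,0,0,0,0.01,0.9,1],[0,0,0,0,0.01,1,1],[0,0,0,0,0.01,1,1]]}}

```text
clock: 13.72
position: [0.4584, 0.1737, 0.0995]
tcp_rot: [0.8, 0.6, -0.003, -0.001]
contact_force: [-0.1, -0.8, -0.1]
opening: 0.999
finger_force: 0.0
```

Call:
{"name": "carry_out", "arguments": {"targets": [[0,0,0,0,0,0,0.4],[0,0,0,0,0,0,0.3],[0,0,0,0,0,0,0.2],[0,0,0,0,0,0,0],[0,0,0,0,0,0,-0.2],[0,0,0,0,0,0,-0.2],[0,0,0,0,0,0,-0.2],[0,0,0,0,0,0,-0.2]], "grip_force": 25}}

```text
clock: 14.38
position: [0.4614, 0.176, 0.1035]
tcp_rot: [0.799, 0.601, 0.001, 0.0]
contact_force: [-2.5, 0.8, 4.1]
opening: 0.621
finger_force: 24.9
```

Gripped (58 mm). Lifting, then moving in front of the hook.

Call:
{"name": "carry_out", "arguments": {"targets": [[0,0,0,0,0,-0.1,-0.2],[0,0,0,0,0,-0.3,-0.2],[0,0,0,0,0,-0.6,-0.2],[0,0,0,0,0,-0.85,-0.2],[0,0,0,0,0,-1,-0.2],[0,0,0,0,0,-1,-0.2]]}}

```text
clock: 14.88
position: [0.4642, 0.1761, 0.2071]
tcp_rot: [0.799, 0.601, 0.004, 0.003]
contact_force: [1.6, -0.2, -1.1]
opening: 0.62
finger_force: 24.9
```

Call:
{"name": "carry_out", "arguments": {"targets": [[0,0,0,0,0,-0.2,-0.2],[0,0,-0.08,0,0,-0.2,-0.2],[0,0,-0.16,0,0,-0.2,-0.2],[0,0,-0.24,0,0,-0.2,-0.2],[0,0,-0.32,0,0,-0.2,-0.2],[0,0,-0.4,0,0,-0.2,-0.2],[0,0,-0.48,0,0,-0.2,-0.2],[0,0,-0.56,0,0,-0.2,-0.2],[0,0,-0.62,0,0,-0.2,-0.2],[0,0,-0.62,0,0,-0.2,-0.2]]}}

```text
clock: 15.72
position: [0.4602, 0.1753, 0.2209]
tcp_rot: [0.444, 0.896, -0.001, -0.0]
contact_force: [-0.5, -0.3, -3.3]
opening: 0.614
finger_force: 25.0
```

```bash
python3 - <<'E'
from h import *
from bench import r
o=r.observe();print(o["position"].round(4),o["q"].round(2),o["opening"],o["contact_force"].round(1))
print(down(o,[.545,-.031,.2405],83.2))
E
```

```text
[0.4602 0.1753 0.2209] [ 0.19  0.02  1.72 -0.    1.41 -0.46] 0.6135405215818507 [-0.5 -0.3 -3.3]
(array([-0.001, -0.001, -0.534]), array([-2.155, -0.575, -0.007]))
```

Call:
{"name": "carry_out", "arguments": {"targets": [[0,0,0,-0.15,-0.04,0,-0.2],[0,0,0,-0.4,-0.1,0,-0.2],[0,0,0,-0.7,-0.17,0,-0.2],[0,0,0,-0.95,-0.25,0,-0.2]]}}

```text
clock: 16.05
position: [0.4988, 0.0837, 0.2217]
tcp_rot: [0.445, 0.895, -0.0, 0.0]
contact_force: [0.3, 0.6, -3.6]
opening: 0.615
finger_force: 25.0
```

Call:
{"name": "carry_out", "arguments": {"targets": [[0,0,-0.06,-0.3,-0.08,0,-0.2],[0,0,-0.12,-0.6,-0.15,0,-0.2],[0,0,-0.18,-0.8,-0.2,0,-0.2],[0,0,-0.24,-0.9,-0.25,0,-0.2],[0,0,-0.3,-0.95,-0.25,0,-0.2],[0,0,-0.36,-0.95,-0.25,0,-0.2],[0,0,-0.42,-0.95,-0.25,0,-0.2],[0,0,-0.48,-0.95,-0.25,0,-0.2],[0,0,-0.534,-0.95,-0.25,0,-0.2],[0,0,-0.534,-0.95,-0.25,0,-0.2],[0,0,-0.534,-0.95,-0.25,0,-0.2]]}}

```text
clock: 16.97
position: [0.5357, -0.0059, 0.2219]
tcp_rot: [0.062, 0.998, -0.0, -0.0]
contact_force: [-0.0, -0.6, -2.4]
opening: 0.615
finger_force: 25.0
```

```bash
python3 look.py w9 wrist; python3 look.py s9 scene >/dev/null; python3 look.py t9 top>/dev/null; python3 - <<'E'
from h import *
from bench import r
o=r.observe();print(down(o,[.545,-.031,.2405],83.2))
w,s,t=[pickle.load(open(n+".pkl","rb")) for n in("w9","s9","t9")]
def P(f,X):
    c=f["T"][:3,:3].T@(np.array(X)-f["T"][:3,3]);return ((f["intrinsics"]@c)[:2]/c[2]).round(1)
for n,X in(("tip",[.6622,-.0447,.2505]),("seat",[.694,-.0486,.2245]),("posttop",[.7736,-.058,.25])):print(n,P(w,X),P(s,X),P(t,X))
# dark hook pixels in the wrist view near the predicted tip
h=cv2.cvtColor(w["frame"],cv2.COLOR_RGB2HSV)[:,:,2]
p=P(w,[.6622,-.0447,.2505]).astype(int);print(p)
m=(h<90)
for y in range(max(0,p[1]-24),min(290,p[1]+24),4):
    xs=np.flatnonzero(m[y,250:400])+250;print(y,xs.min() if len(xs) else None,xs.max() if len(xs) else None,len(xs))
E
```

```text
{'clock': 16.967, 'q': [-0.172, 0.111, 1.617, -0.0, 1.414, -1.619], 'position': [0.536, -0.006, 0.222], 'tcp_rot': [0.062, 0.998, -0.0, -0.0], 'contact_force': [-0.002, -0.616, -2.371], 'opening': 0.615}
(array([-0.   ,  0.   , -0.002]), array([-0.119, -0.239,  0.009]))
tip [286.6 426. ] [270.3 178.5] [338.9 164.6]
seat [291.7 424.1] [259.6 188.3] [339.6 156. ]
posttop [291.5 536.5] [230.3 185.7] [342.2 127.3]
[286 426]
```

The wrist camera can't see the hook, and the projected tip and post agree with the scene and top views (270,179 / 339,165). Approaching along the stand's axis.

Call:
{"name": "carry_out", "arguments": {"targets": [[0,0,0,-0.2,-0.12,0,-0.2],[0,0,0,-0.45,-0.24,0,-0.2],[0,0,0,-0.7,-0.24,0,-0.2],[0,0,0,-0.9,-0.24,0,-0.2],[0,0,0,-1,-0.24,0,-0.2],[0,0,0,-1,-0.24,0,-0.2]]}}

```text
clock: 17.62
position: [0.6345, -0.0423, 0.2226]
tcp_rot: [0.061, 0.998, -0.0, 0.001]
contact_force: [0.9, -0.7, -3.4]
opening: 0.617
finger_force: 25.0
```

```bash
python3 - <<'E'
from h import *
from bench import r
o=r.observe();print(o["position"].round(4),o["q"].round(2),o["contact_force"].round(1),down(o,[.694,-.0486,.2405],83.2))
s=r.grab_frame("scene");t=r.grab_frame("top");pickle.dump((s,t),open("st10.pkl","wb"))
# hook pixels scene: print dark-run map around tip and handle
g=cv2.cvtColor(s["frame"],cv2.COLOR_RGB2GRAY)
for y in range(160,232,2):print(y,"".join("#" if v<50 else "+" if v<85 else "." for v in g[y,225:330]))
E
```

```text
[ 0.6345 -0.0423  0.2226] [-0.2   0.32  1.36  0.    1.46 -1.65] [ 0.9 -0.7 -3.4] (array([-0.   ,  0.002, -0.002]), array([-0.598,  0.01 ,  0.01 ]))
160 #####+.......................................##################+##+...+.....++...........................
162 +.............................................##++++#.+++..................+++...........................
164 ...............................................##+..............++.....#+..+++...........................
166 .................................................+.++++.+..................+++...................+.......
168 ...........................+++.+.....................+.....................+.....................+.......
170 .........+..............++...+..+...............+...............................................++++.....
172 ..........++..............++++..................+#++++++++++++..................................+++++....
174 .........................+++....................+#####++++++++..................................++++++...
176 ............++++++++++++++++.....................#####++++++++......
[... 2307 characters left out ...]
........................................
220 ......++++++.............................................................................................
222 ......+++++++............................................................................................
224 ......++++++.............................................................................................
226 .......+++++.............................................................................................
228 .......++++++............................................................................................
230 .......++++++............................................................................................
```

```bash
python3 - <<'E'
from h import *
s,t=pickle.load(open("st10.pkl","rb"))
def P(f,X):
    c=f["T"][:3,:3].T@(np.array(X)-f["T"][:3,3]);return ((f["intrinsics"]@c)[:2]/c[2]).round(1)
a=np.radians(83.2);y=np.array([np.cos(a),np.sin(a),0]);C=np.array([.6345,-.0423,0])
for z in(.263,.267,.271):print(z,"bar ends",P(s,C-.029*y+[0,0,z]),P(s,C+.029*y+[0,0,z]))
for z in(.132,.136,.20,.204):print(z,"-y rim/base -x,+x",P(s,C-.029*y+[-.029,0,z]),P(s,C-.029*y+[.029,0,z]), "+y+x",P(s,C+.029*y+[.029,0,z]))
for z in(.24,.245,.2505):print(P(s,[.662,-.0447,z]))
E
```

```text
0.263 bar ends [276.9 167.8] [282.6 178.3]
0.267 bar ends [276.8 166.6] [282.6 177. ]
0.271 bar ends [276.8 165.4] [282.5 175.8]
0.132 -y rim/base -x,+x [287.1 202.5] [269.3 207.4] +y+x [274.5 218.7]
0.136 -y rim/base -x,+x [287.1 201.5] [269.3 206.3] +y+x [274.5 217.6]
0.2 -y rim/base -x,+x [286.7 183.9] [268.3 188.6] +y+x [273.6 199.5]
0.204 -y rim/base -x,+x [286.6 182.8] [268.3 187.4] +y+x [273.6 198.4]
[270.5 181.7]
[270.5 180.2]
[270.4 178.5]
```

The pail base corner, seen at (274.5,218), matches the prediction for z≈0.135, so the clearances hold. Advancing over the tip.

Call:
{"name": "carry_out", "arguments": {"targets": [[0,0,0,-0.1,0,0,-0.2],[0,0,0,-0.2,0,0,-0.2],[0,0,0,-0.3,0,0,-0.2],[0,0,0,-0.4,0,0,-0.2],[0,0,0,-0.5,0.01,0,-0.2],[0,0,0,-0.6,0.01,0,-0.2],[0,0,0,-0.6,0.01,0,-0.2],[0,0,0,-0.6,0.01,0,-0.2]]}}

```text
clock: 18.38
position: [0.6915, -0.0477, 0.2231]
tcp_rot: [0.06, 0.998, -0.0, 0.0]
contact_force: [-0.4, 0.2, -2.7]
opening: 0.62
finger_force: 25.0
```

Call:
{"name": "carry_out", "arguments": {"targets": [[0,0,0,0,0,0.08,-0.2],[0,0,0,0,0,0.16,-0.2],[0,0,0,0,0,0.24,-0.2],[0,0,0,0,0,0.32,-0.2],[0,0,0,0,0,0.36,-0.2],[0,0,0,0,0,0.36,-0.2],[0,0,0,0,0,0.36,-0.2]]}}

```text
clock: 18.97
position: [0.6921, -0.0479, 0.1866]
tcp_rot: [0.06, 0.998, 0.0, 0.0]
contact_force: [0.4, -0.6, -2.8]
opening: 0.617
finger_force: 25.0
```

Call:
{"name": "carry_out", "arguments": {"targets": [[0,0,0,0,0,0.02,-0.2],[0,0,0,0,0,0.04,-0.2],[0,0,0,0,0,0.04,-0.2]]}}

```text
clock: 19.22
position: [0.6926, -0.048, 0.1833]
tcp_rot: [0.06, 0.998, -0.0, 0.001]
contact_force: [-0.3, 0.4, -3.2]
opening: 0.614
finger_force: 25.0
```

Call:
{"name": "carry_out", "arguments": {"targets": [[0,0,0,0,0,0.02,-0.2],[0,0,0,0,0,0.02,-0.2],[0,0,0,0,0,0.02,-0.2]]}}

```text
clock: 19.47
position: [0.6926, -0.048, 0.1814]
tcp_rot: [0.06, 0.998, -0.0, 0.001]
contact_force: [-0.2, -0.1, -2.5]
opening: 0.616
finger_force: 25.0
```

Call:
{"name": "carry_out", "arguments": {"targets": [[0,0,0,0,0,0.015,-0.2],[0,0,0,0,0,0.015,-0.2],[0,0,0,0,0,0.015,-0.2]]}}

```text
clock: 19.72
position: [0.6928, -0.048, 0.1809]
tcp_rot: [0.06, 0.998, -0.0, 0.001]
contact_force: [-1.0, 0.4, 1.4]
opening: 0.617
finger_force: 25.0
```

Seated: contact at z=0.181 against an expected 0.180. Easing the grip and opening.

Call:
{"name": "carry_out", "arguments": {"targets": [[0,0,0,0,0,0,-0.2],[0,0,0,0,0,0,0.2],[0,0,0,0,0,0,0.24],[0,0,0,0,0,0,0.27],[0,0,0,0,0,0,0.3],[0,0,0,0,0,0,0.35],[0,0,0,0,0,0,0.4],[0,0,0,0,0,0,0.5],[0,0,0,0,0,0,0.7],[0,0,0,0,0,0,0.7],[0,0,0,0,0,0,0.7],[0,0,0,0,0,0,0.7]], "grip_force": 5}}

```text
clock: 20.72
position: [0.6925, -0.048, 0.1798]
tcp_rot: [0.06, 0.998, -0.0, 0.001]
contact_force: [1.2, -0.3, -0.0]
opening: 0.851
finger_force: 0.0
```

```bash
python3 - <<'E'
from h import *
from bench import r
o=r.observe();print(o["position"].round(4),o["contact_force"].round(1),o["opening"])
s=r.grab_frame("scene")
g=cv2.cvtColor(s["frame"],cv2.COLOR_RGB2GRAY)
for y in range(164,240,2):print(y,"".join("#" if v<50 else "+" if v<85 else "." for v in g[y,225:300]))
E
```

```text
[ 0.6925 -0.048   0.1798] [ 1.2 -0.3 -0. ] 0.8508726779819464
164 ..................+##########################..............++++++++++++++++
166 .......................++.+#######++....+.####.............++++++++++++++++
168 .......................++#+####+++.........####..............++++++++++++++
170 .......................+++#+####++.......###########+......................
172 ...........+............+++#+########################+.....................
174 ........................++#####+##############+#######.....................
176 ............+++++++++++++######+###.+#################.....................
178 .............++++++++..++##################+#+#++..........................
180 .............++++.......+###+###+##+.......................................
182 .............++++.........##...................+.+#+.......................
184 ...........................#...++++........................................
186 ...........................+...++..........................................
188 ..+.......................................................................
[... 1301 characters left out ...]
..........+###++++++++++++++++++++..........................
224 ......+++++++.............####+++++++++++++++++++..........................
226 .......++++++..............###+++++++++++++++++++..........................
228 .......++++++..............+##+++++++++++++++++++..........................
230 .......++++++................#+++++++++++++++++.+..........................
232 .......++++++................+++++++++++...................................
234 ........+++++.................+++..........................................
236 ........++++++.............................................................
238 ........++++++.............................................................
```

The pail hangs free with no force on the fingers. Withdrawing straight up.

Call:
{"name": "carry_out", "arguments": {"targets": [[0,0,0,0,0,0,1],[0,0,0,0,0,0,1],[0,0,0,0,0,-0.1,1],[0,0,0,0,0,-0.25,1],[0,0,0,0,0,-0.45,1],[0,0,0,0,0,-0.7,1],[0,0,0,0,0,-1,1],[0,0,0,0,0,-1,1]]}}

```text
clock: 21.43
position: [0.6958, -0.0486, 0.2891]
tcp_rot: [0.06, 0.998, -0.001, 0.008]
contact_force: [0.1, -0.7, 1.5]
opening: 1.002
finger_force: 0.0
```

Call:
{"name": "carry_out", "arguments": {"targets": [[0,0,0,0,0,-0.2,1],[0,0,0,0.1,0,-0.5,1],[0,0,0,0.5,0,-0.5,1],[0,0,0,0.9,0,-0.5,1],[0,0,0,1,0,-0.5,1],[0,0,0,1,0,-0.5,1],[0,0,0,1,0,-0.5,1],[0,0,0,1,0,-0.5,1],[0,0,0,1,0,-0.5,1],[0,0,0,1,0,-0.5,1],[0,0,0,1,0,-0.5,1],[0,0,0,1,0,-0.5,1]]}}

```text
clock: 22.43
position: [0.5935, -0.036, 0.3293]
tcp_rot: [0.06, 0.998, -0.0, 0.001]
contact_force: [-0.2, -0.1, -0.5]
opening: 1.001
finger_force: 0.0
```

Call:
{"name": "carry_out", "arguments": {"targets": [[0,0,0,0,0,0,1],[0,0,0,0,0,0,1],[0,0,0,0,0,0,1],[0,0,0,0,0,0,1],[0,0,0,0,0,0,1],[0,0,0,0,0,0,1],[0,0,0,0,0,0,1],[0,0,0,0,0,0,1],[0,0,0,0,0,0,1],[0,0,0,0,0,0,1],[0,0,0,0,0,0,1],[0,0,0,0,0,0,1]]}}

```text
clock: 23.43
position: [0.593, -0.0359, 0.3297]
tcp_rot: [0.06, 0.998, -0.0, 0.001]
contact_force: [-0.2, 0.6, -0.8]
opening: 1.002
finger_force: 0.0
```

```bash
python3 - <<'E'
from h import *
from bench import r
o=r.observe();print(o["position"].round(4),o["clock"])
g=[]
for i in range(6):
    s=r.grab_frame("scene")["frame"];g.append(cv2.cvtColor(s,cv2.COLOR_RGB2GRAY)[160:245,225:310].astype(float))
    for _ in range(2): r.grab_frame("top")
print("frame diffs",[round(np.abs(g[i]-g[0]).mean(),2) for i in range(6)],"noise/max",[np.percentile(np.abs(g[i]-g[0]),99.5) for i in range(6)])
for y in range(4,80,2):print(y+160,"".join("#" if v<50 else "+" if v<85 else "." for v in g[-1][y,:75]))
E
```

```text
[ 0.593  -0.0359  0.3297] 23.4333
frame diffs [np.float64(0.0), np.float64(0.52), np.float64(0.53), np.float64(0.52), np.float64(0.51), np.float64(0.53)] noise/max [np.float64(0.0), np.float64(2.0), np.float64(3.0), np.float64(3.0), np.float64(2.0), np.float64(2.0)]
164 ...........................................................++++++++++++++++
166 ...........................................................++++++++++++++++
168 ...........................+++.+.............................++++++++++++++
170 ........................++...+++...........................................
172 ..........................++++++...........................................
174 .......................+++++...............................................
176 ...................+++++++++...............................................
178 ....................+..+++++...............................................
180 ................+.......++++...............................................
182 ........................++++...............+++.............................
184 .............................
[... 1506 characters left out ...]
..........+###++++++++++++++++++++..........................
224 ......++++++..............###++++++++++++++++++++..........................
226 .......+++++...............###+++++++++++++++++++..........................
228 .......++++++..............+##+++++++++++++++++++..........................
230 .......++++++................#+++++++++++++++++++..........................
232 .......++++++................+++++++++++...................................
234 ........+++++.................++++.........................................
236 ........++++++.............................................................
238 ........++++++.............................................................
```

The pail hangs on the hook, mouth up. Frame differences are at noise level, so it is still, and the robot is clear. Handing in.

```bash
python3 -c "
from bench import r
print(r.close_job())"
```

```text
the job is handed in; nothing more can be done
None
```

The pail was stood upright near the middle of the bat and let go, then hung by its handle in the hook, mouth up and still; the job is handed in at about 24 s, with no verdict returned, and I did not re-measure the bystanders at the end.

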